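# Clamp the card and line up the stamp in an art shop

## Robot

A 7-joint arm with a two-finger parallel gripper is mounted at the origin on the work surface. World frame = base frame: x ahead of the robot, y to its left, z up, the work surface at z = 0. Lengths are in m, angles in degrees, forces in N, time in s.
With the tool pointing down it reaches from about 0.425 to 0.875 m from the base axis. Payload 4.7 kg.
Tool frame: the origin (TCP) lies midway between the tips of the shut fingers; the grasp point (between the pads) lies 19 mm behind it; z points along the fingers, y is the line along which they close (so a half turn about z gives the same grasp; the last joint's range is limited). The gripper opens to 87 mm and grips with 3 to 60 N. Pads are 19 mm wide; open, the fingers measure 117 mm over their backs; the gripper's body (75 mm by 190 mm) begins 51 mm behind the grasp point.
Start: joints at [70.193, 18.392, -4.016, 83.108, 1.295, 78.541, -3.26], TCP at [0.229, -0.608, 0.223] pointing down, gripper open.
Joint ranges: [-163.93, 163.93], [-17.29, 119.83], [-79.2, 71.16], [3.27, 140.29], [-89.18, 269.18], [5.43, 117.66], [-154.24, 154.24]. Speed limits (degrees/s): [147.25, 147.25, 180, 180, 180, 180, 180].

## Interface

Orientations are given as [roll, pitch, yaw] about the fixed x, y, z axes, in that order (R = Rz(yaw) Ry(pitch) Rx(roll)).
In Python, from rig import manip gives the robot as it stands.
- The arm moves only by the tool inch_along, called after "Call:" by a JSON object that holds its "op" and its "data", one argument or row to a line. Schema: {"type":"object","properties":{"plan":{"type":"array","items":{"type":"array","items":{"type":"number"},"minItems":7,"maxItems":7},"minItems":1,"maxItems":20},"only":{"type":"string"},"quiet":{"type":"boolean"},"lines":{"type":"string"}},"required":["plan"],"additionalProperties":false}. plan is a list of rows, 1 to 20 of them, each of 7 numbers: the finger opening in m, then dx, dy, dz in units of 20 mm, then a rotation vector rx, ry, rz in degrees; each row is the pose to reach, as a shift and turn from the pose commanded when the call began, along the tool's axes at that moment; what a row does not reach only later rows make up. A row lasts 1/8 s, in which the tool goes at most 0.0625 m and 10.7 degrees, less where a joint would pass 70% of its speed; a pose out of reach is approached as far as the arm can. The fingers move at their own pace and stop on an object; the grip force is fixed at half the most. Time passes only in rows, so rows that do not move let the fingers close. The tool returns the time, the measured TCP pose, the force, the opening and the grip force at its end. only (a regular expression) keeps the lines of the reply that match it, lines (a string "A,B") keeps lines A to B, and quiet returns only ok. Input that does not fit is refused with a message, and nothing moves.
- manip.observe(): the state, without advancing time (a new reading comes with each control period).
- manip.get_image(name): name is "side" or "top" or "wrist"; returns the picture (480x640x3 uint8, red, green, blue); there is no depth.
- manip.calibration(name): a dict with "fovy" (degrees; the focal length in pixels is half the picture's height over the tangent of half this angle, whatever the lens; pixels are square), "cx", "cy" (the principal point, pixels), "R" (3x3) and "t" (3): a world point X has camera coordinates R X + t; the wrist camera has in their place "hand_eye" (4x4, takes a point from camera to tool coordinates, whose origin is the TCP and whose axes are the flange's). Camera axes: x right, y down, z forward; pixel columns grow to the right and rows downward; lengths in m; the calibration is good to about 2 mm. A picture is of the moment at which its call begins: read the wrist's pose just before it. calibration takes no time and is no camera call.
- manip.finish_job(): hands the job in; it is judged then, once.
The state is a dict: "clock": time; "qpos": joint angles; "qvel": joint speeds; "joint_torque": joint torques, N m; "tcp_pos": TCP position; "tool_rot": TCP orientation; "force": force on the tool from outside, world axes, zero at the start; "torque": the same for the moment, N m; "opening": finger opening in m; "finger_force": force on a finger pad.
Only numpy, scipy, OpenCV 4.12 (cv2) and the standard library are available. Lean on these libraries where they do the work, as an engineer would, in place of code of your own. Each camera call takes 0.05 s, during which the arm holds its last target. There are 200 camera calls.

## Task

Clamp the card on the stamping board: press the black knob of its clamp fully down and turn it clockwise as far as it goes, and leave it so. Then pick up the stamp with the red handle, carry it over the notebook rack without touching the rack, and finish while still holding it, upright and motionless, about a centimetre above the card, centred over the printed blue frame and square with it. The inked stamp must never touch the card or its board, and the other things stay where they are.

Things in the scene. Friction and masses are not known exactly. Their poses are not given: they have to be found in the camera images.
- jig: Stamping board, wood, 200 x 140 x 12 mm, fixed, turned up to 0.35 rad; origin at the centre of its underside, x along the 200 mm side towards the clamp, z up. A white card 140 x 110 x 2 mm is fixed on it, centred at board x = -20 mm; its top is 14 mm above the table. An aluminium clamp bar 34 x 120 x 6 mm lies across it at board x = +66 mm, with the knob in its middle.
- frame (a point): Centre of the blue rectangle printed on the card (80 mm along the board's x by 60 mm along y, lines 2 mm wide), on the card's top face, at board x = -30 mm, y = 0, z = 14 mm; axes as the board's.
- knob_top (a point): Centre of the knob's top, at board x +66 mm, y 0; 56 mm above the table with the clamp up, 50 mm with it down. The knob is a black upright plate 44 mm long (its x), 14 mm thick (its y), 26 mm high, white mark on its +x end, on a brass disc of radius 20 mm whose top is 26 mm below this point. At joint knob 0 its x is the board's +x; it turns with the knob. Grip across its thickness.
- clamp (a joint): How far the clamp bar and its knob are pressed down, m: 0 fully up, 0.006 fully down on the card. It starts between 0 and 0.0015. It takes about 5 N to push and stays where it is left (pulling it up takes about 4 N).
- knob (a joint): Turn of the knob, rad, growing clockwise seen from above, with hard stops at 0 and 1.5; it starts between 0 and 0.35. It takes about 0.04 N m and stays where it is left.
- stamp_red: Loose rubber stamp, 60 to 130 g, 68 mm high: black rubber face 60 x 40 mm and wooden block 62 x 42 mm (20 mm high together), then a red upright handle 42 mm long (x), 22 mm thick (y), from 20 to 68 mm height. Origin at the centre of the rubber face (underside), x along its long side, z up. It stands on the table to the robot's left, face down.
- stamp_green: The same stamp with a green handle, to be left alone. The two stamps change places from one start to another.
- rack: Fixed notebook rack standing between the stamps and the stamping board, 280 mm (x) x 90 mm (y), top of the notebooks 160 mm (binding wires to 163 mm) above the table; origin at the centre of its underside. Not to be touched.
- vase: White vase, loose, 84 mm wide, 160 mm high; origin under its centre. Leave alone.
- giftbox: Yellow box with a blue band, loose, 120 x 90 x 50 mm; origin under its centre. Leave alone.
- inkpad: Dark ink pad, loose, 110 x 70 x 18 mm; origin under its centre. Leave alone.
- jar: Paint jar, loose, 60 mm wide, 70 mm high; origin under its centre. Leave alone.
- pencils: Blue cup with pencils, loose, 76 mm wide, 165 mm high with its pencils; origin under its centre. Leave alone.
- tape: Roll of green tape lying flat, loose, 90 mm wide, 20 mm high; origin under its centre. Leave alone.

How it is judged (in metres and radians):
On the way, in this order (a step that is already met when the one before it is completed fails the run):
1. the clamp knob is pressed down and turned clockwise to its stop (value of joint clamp above 0.004 m and value of joint knob above 1.2 rad), for 0.2 s.
2. the red stamp is lifted off the table (height (world z) of stamp_red above 0.04 m and contact force between the fingers and stamp_red above 1 N), for 0.2 s.
3. the stamp is carried above the notebook rack (height (world z) of stamp_red above 0.165 m and x of stamp_red in the frame of rack between -0.16 and 0.16 m and y of stamp_red in the frame of rack between -0.06 and 0.06 m), for 0.05 s.
At the end, for the whole second after the job is handed in: Clamp down over 4 mm, knob beyond 1.2 rad; red stamp still in the fingers, face 3 to 20 mm above the card, within 7 mm of the frame's centre, square within 0.12 rad (either way round), upright within 0.08 rad, touching neither card nor board; others upright, moved under 25 mm (all of step 1 and z of stamp_red in the frame of frame between 0.003 and 0.02 m and horizontal distance between stamp_red and frame below 0.007 m and angle between the x axis of stamp_red and the x axis of frame, either way round below 0.12 rad and angle between stamp_red's own z axis and vertical below 0.08 rad and linear speed of stamp_red below 0.02 m/s and contact force between the fingers and stamp_red above 1 N and contact force between stamp_red and jig below 0.1 N and distance of each of stamp_green, vase, giftbox, inkpad, jar, pencils, tape from where it was at the start of the episode below 0.025 m and angle between each of stamp_green, vase, giftbox, inkpad, jar, pencils, tape's own z axis and vertical below 0.3 rad); the arm keeps its last pose, push and grip.
It fails at once if the stamp touches the card, its board or clamp (contact force between stamp_red and jig above 0.3 N).
It fails at once if the notebook rack is touched (contact force between rack and anything else above 0.5 N).
It fails at once if another thing is moved or tipped (distance of any of stamp_green, vase, giftbox, inkpad, jar, pencils, tape from where it was at the start of the episode above 0.025 m or angle between any of stamp_green, vase, giftbox, inkpad, jar, pencils, tape's own z axis and vertical above 0.3 rad).
It also fails if it takes over 64 s, if anything falls off the work surface, if the arm or the gripper's body presses on something with over 40 N, if the wrist force passes 120 N, or if a joint passes its speed limit or range.

## Working session

There is one attempt and no reset: what is moved stays moved. The work goes in short steps, Python scripts to look and compute and a tool call to move; the robot and the scene stay as the last step left them, time stands still between calls to the robot, and variables do not carry over. Pictures are saved under pics/ and viewed, at most 10 in all, crops included, and the job is handed in when it is done.

```bash
ls; mkdir -p pics
```

Run:
```python
from rig import manip
import cv2
o=manip.observe()
print({k:(v if not hasattr(v,'round') else v) for k,v in o.items()})
for n in ("side","top"):
    im=manip.get_image(n); cv2.imwrite(f"pics/{n}0.png",im[:,:,::-1]); print(n,manip.calibration(n))
print(manip.calibration("wrist"))
```

```text
pics
rig.py
{'clock': 0.0, 'qpos': array([70.19307385, 18.44034735, -4.01639569, 83.17536864,  1.29645757,
       78.54127022, -3.26015994]), 'qvel': array([-0.05374795, -0.06903031,  0.0190285 ,  0.05037047,  0.00318689,
        0.03990606,  0.06511698]), 'joint_torque': array([ 4.55195513e-04, -4.91289890e+01, -4.03510798e-01, -3.12526703e+01,
       -6.38734270e-02,  4.39544418e-02,  1.82615640e-04]), 'tcp_pos': array([ 0.22860846, -0.60787175,  0.22144297]), 'tool_rot': array([-1.79888344e+02,  6.94959124e-03,  2.06176441e+01]), 'force': array([0.06307048, 0.35478283, 0.19699802]), 'torque': array([0.00454592, 0.02855473, 0.00180898]), 'finger_force': 0.0, 'opening': 0.08682016204724251}
side {'fovy': 43.32894125317747, 'cx': 316.2628219762065, 'cy': 243.95905742234325, 'R': array([[ 0.99620145, -0.08697556,  0.00423472],
       [-0.06072469, -0.72873918, -0.68209363],
       [ 0.06241148,  0.67924551, -0.73125259]]), 't': array([-0.57607367,  0.09592579,  1.38713163])}
top {'fovy': 42.43389243205738, 'cx': 332.8476558540975, 'cy': 238.7368714180235, 'R': array([[ 8.69828646e-04, -9.99977422e-01, -6.66323105e-03],
       [-9.97370462e-01, -3.84660561e-04, -7.24707756e-02],
       [ 7.24665763e-02,  6.70874699e-03, -9.97348278e-01]]), 't': array([0.01710489, 0.55660171, 1.21855652])}
{'fovy': 69.18285251998348, 'cx': 324.27580962986275, 'cy': 236.91221429788595, 'hand_eye': array([[ 1.81089248e-04, -9.66245926e-01, -2.57621386e-01,
         7.04942218e-02],
       [ 9.99999796e-01,  3.32600394e-04, -5.44537728e-04,
         8.22793648e-04],
       [ 6.11842336e-04, -2.57621235e-01,  9.66245789e-01,
        -1.63161243e-01],
       [ 0.00000000e+00,  0.00000000e+00,  0.00000000e+00,
         1.00000000e+00]])}
```

View pics/top0.png

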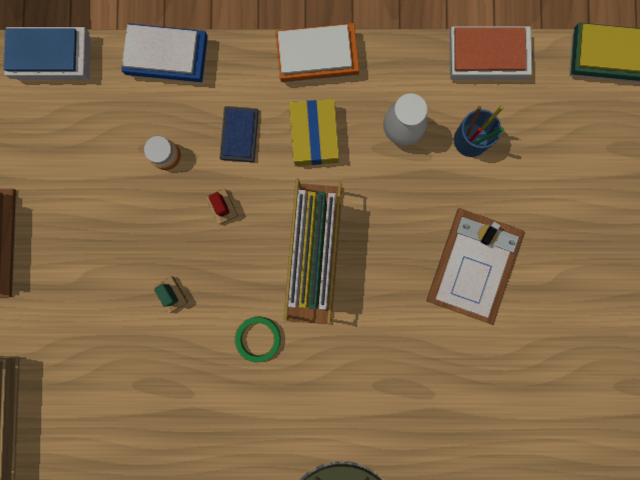

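View pics/side0.png

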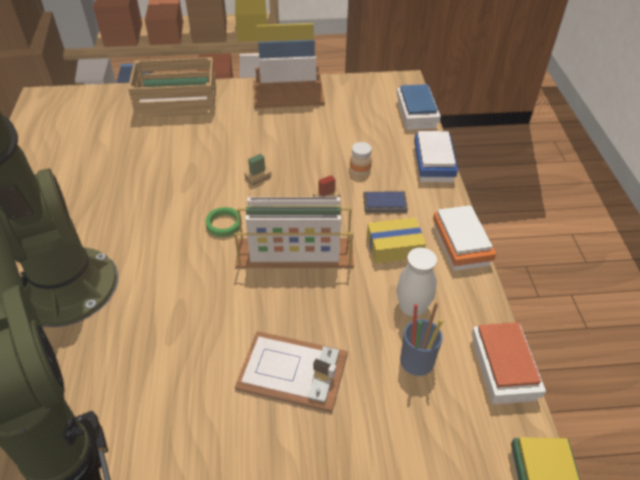

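The top view shows the board around px (476,266) with its blue frame near (471,280) and the knob near (489,234). The red stamp is at (220,205), the green one at (168,294), and the rack at (315,252). The side view matches: board at (293,370), red stamp behind the rack.

Create h.py:
```python
from rig import manip
import numpy as np, cv2
from scipy.spatial.transform import Rotation as Ro
def pose():
    o=manip.observe(); T=np.eye(4); T[:3,:3]=Ro.from_euler('xyz',o['tool_rot'],degrees=True).as_matrix(); T[:3,3]=o['tcp_pos']; return T
def cast(name,uv,z,T=None):
    c=manip.calibration(name); f=240/np.tan(np.radians(c['fovy']/2))
    uv=np.atleast_2d(uv).astype(float)
    d=np.c_[(uv[:,0]-c['cx'])/f,(uv[:,1]-c['cy'])/f,np.ones(len(uv))]
    if name=='wrist': M=T@c['hand_eye']; R=M[:3,:3]; o=M[:3,3]
    else: R=c['R'].T; o=-R@c['t']
    D=d@R.T; return o+D*((z-o[2])/D[:,2])[:,None]
def blob(mask,roi=None):
    m=mask.astype(np.uint8)
    if roi: k=np.zeros_like(m); x0,y0,x1,y1=roi; k[y0:y1,x0:x1]=1; m&=k
    cs=cv2.findContours(m,cv2.RETR_EXTERNAL,cv2.CHAIN_APPROX_NONE)[0]
    return max(cs,key=cv2.contourArea)[:,0,:]
def rect(P):  # min rect of world xy points: centre,size,yaw of long side
    r=cv2.minAreaRect((P[:,:2]*1000).astype(np.float32)); (c,s,a)=r
    if s[0]<s[1]: s=s[::-1]; a+=90
    return np.round(np.array(c)/1000,4),np.round(s,1),round((a+90)%180-90,2)
def hsv(im): return cv2.cvtColor(im,cv2.COLOR_RGB2HSV)
```

Run:
```python
from h import *
im=cv2.imread('pics/top0.png')[:,:,::-1].copy(); H=hsv(im).astype(int)
b=blob((H[...,0]>100)&(H[...,0]<130)&(H[...,1]>60),(440,250,505,310)); print('frame',rect(cast('top',b,.014)))
r=blob(((H[...,0]<6)|(H[...,0]>172))&(H[...,1]>150),(200,180,245,230)); print('red',rect(cast('top',r,.068)),b.shape,r.shape)
k=blob(H[...,2]<50,(475,220,505,248)); print('knob',rect(cast('top',k,.056)))
print('rack corners z.16',cast('top',[[300,190],[337,193],[290,308],[325,310]],.16)[:,:2])
print('vase/pencil',cast('top',[[411,110],[478,133]],.16)[:,:2])
# blue wood block of red stamp
w=cast('top',[[236,215],[228,220],[236,222]],.02);print(w)
```

```text
frame (array([ 0.5171, -0.2589]), array([31. ,  4.4]), 76.97)
red (array([0.6201, 0.2385]), array([47.3, 24.2]), 27.05) (32, 2) (58, 2)
knob (array([ 0.5603, -0.2853]), array([36. , 16.3]), -30.39)
rack corners z.16 [[0.63378922 0.07532587]
 [0.62837433 0.00916647]
 [0.42392932 0.09197817]
 [0.42049317 0.03023737]]
vase/pencil [[ 0.77921018 -0.12419158]
 [ 0.73701677 -0.2441223 ]]
[[0.60441802 0.21235755 0.02      ]
 [0.59430643 0.22833886 0.02      ]
 [0.59026924 0.21218444 0.02      ]]
```

Units first: shifts go in units of 20 mm. So 0.424 m is 21.2, -0.186 m is -9.3.

Call:
{"op": "inch_along", "data": {
  "plan": [
    [0.087, 21.2, -9.3, 0, 0, 0, -129],
    [0.087, 21.2, -9.3, 0, 0, 0, -129],
    [0.087, 21.2, -9.3, 0, 0, 0, -129],
    [0.087, 21.2, -9.3, 0, 0, 0, -129],
    [0.087, 21.2, -9.3, 0, 0, 0, -129],
    [0.087, 21.2, -9.3, 0, 0, 0, -129],
    [0.087, 21.2, -9.3, 0, 0, 0, -129],
    [0.087, 21.2, -9.3, 0, 0, 0, -129],
    [0.087, 21.2, -9.3, 0, 0, 0, -129],
    [0.087, 21.2, -9.3, 0, 0, 0, -129],
    [0.087, 21.2, -9.3, 0, 0, 0, -129],
    [0.087, 21.2, -9.3, 0, 0, 0, -129],
    [0.087, 21.2, -9.3, 0, 0, 0, -129],
    [0.087, 21.2, -9.3, 0, 0, 0, -129],
    [0.087, 21.2, -9.3, 0, 0, 0, -129]
  ]
}}

```text
clock: 1.98
tcp_pos: [0.5601, -0.285, 0.2225]
tool_rot: [-180.0, -0.0, 149.5]
force: [0.5, 0.2, -0.2]
opening: 0.0871
finger_force: 0.0
```

Run:
```python
from h import *
T=pose(); im=manip.get_image('wrist'); cv2.imwrite('pics/w1.png',im[:,:,::-1]); np.save('T1.npy',T); print(manip.observe()['qpos'])
```

```text
[ 51.82419881  18.96629871 -34.3928664   85.45918373  10.79091691
  78.90840663  76.34759778]
```

View pics/w1.png

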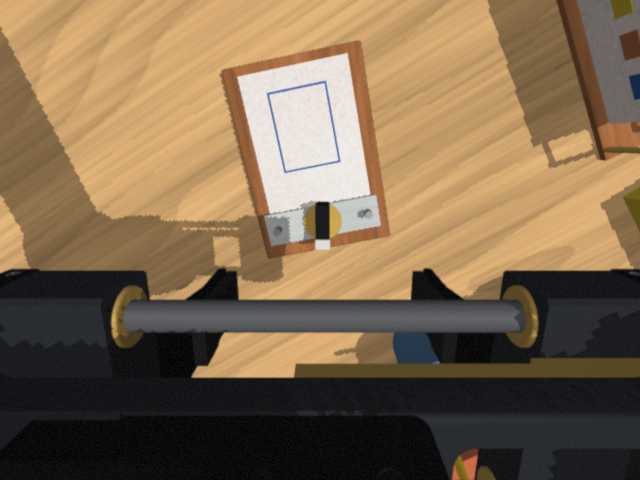

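The wrist view shows the blue frame with corners near (268,94), (325,82), (339,161) and (285,172). The knob is at about (322,225), with its white end at (322,244).

Create m1.py:
```python
from h import *
im=cv2.imread('pics/w1.png')[:,:,::-1].copy(); T=np.load('T1.npy'); H=hsv(im).astype(int)
m=(H[...,0]>100)&(H[...,0]<130)&(H[...,1]>70); m=cv2.dilate(m.astype(np.uint8),np.ones((3,3)))
b=blob(m,(255,72,350,182)); F=rect(cast('wrist',b,.014,T)); print('frame',F)
k=blob(H[...,2]<60,(300,190,345,262)); print('blk',rect(cast('wrist',k,.0555,T)),cv2.boundingRect(k))
w=blob((H[...,2]>170)&(H[...,1]<40),(312,236,332,255)); print('white px',cv2.boundingRect(w), rect(cast('wrist',w,.0555,T)))
wd=blob((H[...,0]>4)&(H[...,0]<14)&(H[...,1]>100)&(H[...,2]<190),(215,35,395,262)); print('board',rect(cast('wrist',wd,.012,T)))
a=np.radians(F[2]); a=a if np.cos(a)>0 else a+np.pi; u=np.array([np.cos(a),np.sin(a)]); print('knob predicted',F[0]+.096*u)
t=cv2.imread('pics/top0.png')[:,:,::-1].copy(); h=hsv(t).astype(int)
c=blob((h[...,0]>100)&(h[...,0]<125)&(h[...,1]>120),(450,105,505,160));print('cup',rect(cast('top',c,.09)))
```

```bash
python3 m1.py
```

```text
frame (array([ 0.4756, -0.2596]), array([81.8, 62. ]), -19.4)
blk (array([ 0.5602, -0.288 ]), array([35.6, 11.8]), -30.47) (316, 202, 13, 37)
white px (315, 240, 15, 9) (array([ 0.5809, -0.3001]), array([13.8,  8.2]), 59.53)
board (array([ 0.5039, -0.2694]), array([198.4, 138.9]), -19.37)
knob predicted [ 0.56614938 -0.29148747]
cup (array([ 0.7538, -0.2579]), array([94.6, 70.3]), -44.93)
```

Call:
{"op": "inch_along", "data": {
  "plan": [
    [0.036, -0.425, -0.12, 0, 0, 0, 0],
    [0.036, -0.425, -0.12, 3, 0, 0, 0],
    [0.036, -0.425, -0.12, 6, 0, 0, 0],
    [0.036, -0.425, -0.12, 8, 0, 0, 0],
    [0.036, -0.425, -0.12, 9.4, 0, 0, 0],
    [0.036, -0.425, -0.12, 9.4, 0, 0, 0],
    [0, -0.425, -0.12, 9.4, 0, 0, 0],
    [0, -0.425, -0.12, 9.4, 0, 0, 0],
    [0, -0.425, -0.12, 9.4, 0, 0, 0],
    [0, -0.425, -0.12, 9.4, 0, 0, 0]
  ]
}}

```text
clock: 3.28
tcp_pos: [0.5673, -0.2917, 0.0359]
tool_rot: [-180.0, 0.1, 149.6]
force: [0.3, 0.6, 4.0]
opening: 0.0136
finger_force: 30.0
```

Call:
{"op": "inch_along", "data": {
  "plan": [
    [0, 0, 0, 0.2, 0, 0, 0],
    [0, 0, 0, 0.35, 0, 0, 0],
    [0, 0, 0, 0.45, 0, 0, 0],
    [0, 0, 0, 0.45, 0, 0, 0]
  ]
}}

```text
clock: 3.78
tcp_pos: [0.5674, -0.2918, 0.031]
tool_rot: [-179.9, 0.1, 149.6]
force: [-8.4, 4.6, 29.2]
opening: 0.0138
finger_force: 30.0
```

Call:
{"op": "inch_along", "data": {
  "plan": [
    [0, 0, 0, -0.05, 0, 0, 10],
    [0, 0, 0, -0.05, 0, 0, 20],
    [0, 0, 0, -0.05, 0, 0, 30],
    [0, 0, 0, -0.05, 0, 0, 40],
    [0, 0, 0, -0.05, 0, 0, 50],
    [0, 0, 0, -0.05, 0, 0, 60],
    [0, 0, 0, -0.05, 0, 0, 68],
    [0, 0, 0, -0.05, 0, 0, 74],
    [0, 0, 0, -0.05, 0, 0, 78],
    [0, 0, 0, -0.05, 0, 0, 78]
  ]
}}

```text
clock: 5.03
tcp_pos: [0.5658, -0.2924, 0.031]
tool_rot: [-180.0, 0.2, 71.7]
force: [-10.4, 2.8, 26.1]
opening: 0.0136
finger_force: 30.7
```

```bash
python3 -c "
from rig import manip
o=manip.observe();print(o['torque'],o['tool_rot'],o['qpos'])"
```

```text
[0.71258291 2.41128181 0.61791274] [-179.96589389    0.18405551   71.67572758] [ 38.09358669  26.59667352 -16.64464209  95.98639541   8.8494092
  58.71015716   0.177235  ]
```

Call:
{"op": "inch_along", "data": {
  "plan": [
    [0.036, 0, 0, 0, 0, 0, 0],
    [0.036, 0, 0, 0, 0, 0, 0],
    [0.036, 0, 0, 0, 0, 0, 0],
    [0.036, 0, 0, -3, 0, 0, 0],
    [0.036, 0, 0, -6, 0, 0, 0],
    [0.036, 0, 0, -9, 0, 0, 0],
    [0.036, 0, 0, -11, 0, 0, 0],
    [0.087, 0, 0, -11, 0, 0, 0]
  ]
}}

```text
clock: 6.02
tcp_pos: [0.5683, -0.292, 0.2506]
tool_rot: [179.6, 0.1, 71.6]
force: [-0.4, -0.1, -0.3]
opening: 0.0407
finger_force: 0.0
```

Run:
```python
from h import *
T=pose(); im=manip.get_image('wrist'); cv2.imwrite('pics/w2.png',im[:,:,::-1]); np.save('T2.npy',T);
```

```text
(no output)
```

View pics/w2.png

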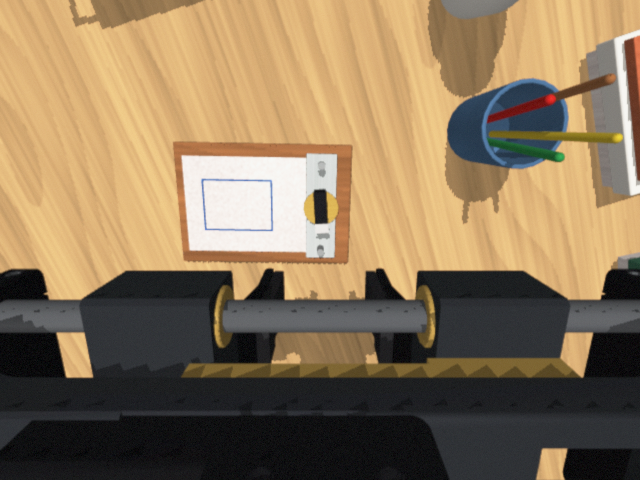

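The knob now lies across the board (px (320,207), white mark pointing down). Its joint is at the stop, so next is the red stamp.

Call:
{"op": "inch_along", "data": {
  "plan": [
    [0.087, 25.95, -5.9, 0, 0, 0, 44.6],
    [0.087, 25.95, -5.9, 0, 0, 0, 44.6],
    [0.087, 25.95, -5.9, 0, 0, 0, 44.6],
    [0.087, 25.95, -5.9, 0, 0, 0, 44.6],
    [0.087, 25.95, -5.9, 0, 0, 0, 44.6],
    [0.087, 25.95, -5.9, 0, 0, 0, 44.6],
    [0.087, 25.95, -5.9, 0, 0, 0, 44.6],
    [0.087, 25.95, -5.9, 0, 0, 0, 44.6],
    [0.087, 25.95, -5.9, 0, 0, 0, 44.6],
    [0.087, 25.95, -5.9, 0, 0, 0, 44.6],
    [0.087, 25.95, -5.9, 0, 0, 0, 44.6],
    [0.087, 25.95, -5.9, 0, 0, 0, 44.6]
  ]
}}

```text
clock: 7.58
tcp_pos: [0.6184, 0.2359, 0.2457]
tool_rot: [179.9, 0.1, 26.8]
force: [0.3, -0.0, -1.1]
opening: 0.0868
finger_force: 0.0
```

Run:
```python
from h import *
T=pose(); im=manip.get_image('wrist'); cv2.imwrite('pics/w3.png',im[:,:,::-1]); np.save('T3.npy',T)
# knob check from w2
im=cv2.imread('pics/w2.png')[:,:,::-1].copy(); H=hsv(im).astype(int); T=np.load('T2.npy')
for z in (.05,.056):
    k=blob(H[...,2]<60,(300,180,340,240)); print('knob blk',rect(cast('wrist',k,z,T)))
```

```text
knob blk (array([ 0.5683, -0.2849]), array([34.7, 12. ]), 74.54)
knob blk (array([ 0.5686, -0.2839]), array([34.1, 11.8]), 74.54)
```

View pics/w3.png

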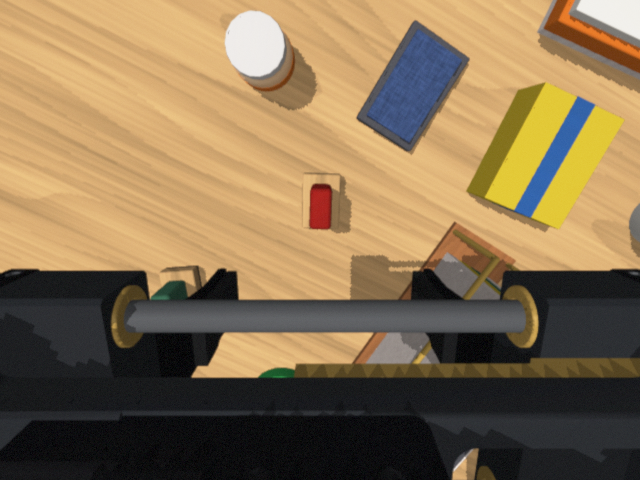

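The red handle is at (320,206) on its block (303–341, 174–229), nearly in line with the tool. The rack corner is at (455,223).

Create m3.py:
```python
from h import *
im=cv2.imread('pics/w3.png')[:,:,::-1].copy(); T=np.load('T3.npy'); H=hsv(im).astype(int)
red=((H[...,0]<6)|(H[...,0]>172))&(H[...,1]>120)
r=blob(red,(295,165,350,240)); print('all red',rect(cast('wrist',r,.068,T)),cv2.boundingRect(r))
rt=blob(red&(H[...,2]>np.percentile(H[...,2][red],40)),(295,165,350,240)); print('bright red',rect(cast('wrist',rt,.068,T)),cv2.boundingRect(rt))
print(H[180:232:3,320,:].tolist())
print(H[185,295:350:3,:].tolist())
P=cast('wrist',[[303,174],[341,174],[303,229],[341,229],[320,174],[320,229]],.02,T); print('block',P[:,:2].round(4))
print('rack',cast('wrist',[[455,223],[510,262],[357,362]],.01,T)[:,:2].round(3))
```

```bash
python3 m3.py
```

```text
all red (array([0.626 , 0.2433]), array([43.5, 20.4]), 25.1) (310, 185, 22, 44)
bright red (array([0.6239, 0.2432]), array([35.8, 15.9]), 24.16) (311, 191, 18, 36)
[[16, 118, 199], [14, 129, 158], [1, 212, 90], [1, 212, 136], [1, 204, 169], [1, 210, 170], [1, 206, 172], [0, 205, 169], [1, 205, 167], [1, 206, 168], [2, 211, 169], [1, 212, 168], [1, 211, 164], [1, 211, 164], [1, 207, 164], [1, 208, 164], [5, 191, 144], [17, 114, 226]]
[[17, 118, 204], [17, 118, 220], [17, 117, 222], [18, 111, 229], [17, 116, 227], [18, 116, 222], [6, 175, 108], [2, 208, 93], [1, 195, 94], [4, 202, 92], [1, 202, 91], [5, 177, 95], [16, 117, 209], [17, 119, 216], [17, 119, 219], [17, 118, 125], [17, 119, 129], [17, 116, 197], [17, 119, 197]]
block [[0.6423 0.2733]
 [0.6612 0.2359]
 [0.5862 0.246 ]
 [0.6059 0.207 ]
 [0.6508 0.2566]
 [0.595  0.2286]]
rack [[0.671 0.089]
 [0.66  0.004]
 [0.454 0.104]]
```

Call:
{"op": "inch_along", "data": {
  "plan": [
    [0.055, 0.39, -0.145, 1.5, 0, 0, 1.2],
    [0.055, 0.39, -0.145, 4.5, 0, 0, 1.2],
    [0.055, 0.39, -0.145, 7, 0, 0, 1.2],
    [0.055, 0.39, -0.145, 9, 0, 0, 1.2],
    [0.055, 0.39, -0.145, 10, 0, 0, 1.2],
    [0.055, 0.39, -0.145, 10.55, 0, 0, 1.2],
    [0.055, 0.39, -0.145, 10.55, 0, 0, 1.2],
    [0, 0.39, -0.145, 10.55, 0, 0, 1.2],
    [0, 0.39, -0.145, 10.55, 0, 0, 1.2],
    [0, 0.39, -0.145, 10.55, 0, 0, 1.2],
    [0, 0.39, -0.145, 10.55, 0, 0, 1.2],
    [0, 0.39, -0.145, 10.55, 0, 0, 1.2]
  ]
}}

```text
clock: 9.12
tcp_pos: [0.6239, 0.2443, 0.0357]
tool_rot: [180.0, -0.0, 25.8]
force: [0.2, -0.4, 0.9]
opening: 0.0215
finger_force: 29.9
```

Converted, -0.215 m is -10.75, -0.19 m is -9.5.

Call:
{"op": "inch_along", "data": {
  "plan": [
    [0, 0, 0, -1.5, 0, 0, 0],
    [0, 0, 0, -4, 0, 0, 0],
    [0, 0, 0, -7, 0, 0, 0],
    [0, 0, 0, -9.5, 0, 0, 0],
    [0, 0, 0, -10.75, 0, 0, 0],
    [0, 0, 0, -10.75, 0, 0, 0],
    [0, 0, 0, -10.75, 0, 0, 0]
  ]
}}

```text
clock: 10.0
tcp_pos: [0.6228, 0.244, 0.2484]
tool_rot: [-180.0, 0.2, 25.8]
force: [1.1, 0.2, -1.0]
opening: 0.0219
finger_force: 29.9
```

Run:
```python
from h import *
T=pose(); im=manip.get_image('wrist'); cv2.imwrite('pics/w4.png',im[:,:,::-1]); np.save('T4.npy',T)
```

```text
(no output)
```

View pics/w4.png

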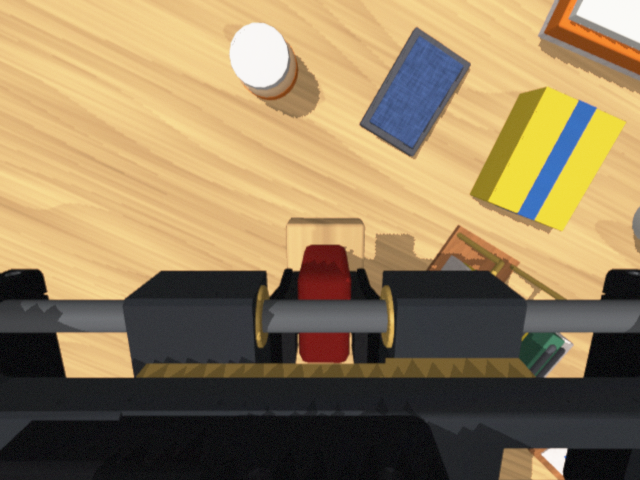

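The grasp holds the handle (300–350 × 245–362). The block's front edge is at row 218–224, columns 287–364.

Run:
```python
from h import *
im=cv2.imread('pics/w4.png')[:,:,::-1].copy()
g=cv2.cvtColor(im,cv2.COLOR_RGB2HSV)
for c in (292,300,350,358): print(c,[tuple(map(int,g[r,c])) for r in range(213,232,2)])
print([ (c,int(g[240,c,2]),int(g[240,c,1])) for c in list(range(280,294))+list(range(358,370))])
for z,pts in ((.0157,[[288,224],[363,224],[288,250],[364,250]]),(.0357,[[289,218],[362,218]]),(-.0323,[[300,362],[350,362]])):
    # cast in tool frame: T=identity
    print(z,cast('wrist',pts,z,np.eye(4)).round(4).tolist())
```

```text
292 [(18, 112, 232), (18, 112, 229), (16, 115, 189), (17, 116, 127), (17, 117, 139), (16, 116, 172), (18, 114, 226), (20, 106, 240), (20, 106, 242), (20, 107, 241)]
300 [(19, 111, 236), (19, 110, 237), (17, 116, 192), (17, 117, 131), (16, 117, 140), (17, 115, 166), (18, 114, 225), (20, 106, 240), (20, 106, 242), (20, 108, 241)]
350 [(19, 110, 237), (19, 109, 234), (17, 115, 208), (17, 112, 123), (17, 119, 131), (16, 118, 154), (17, 118, 214), (18, 113, 231), (18, 111, 234), (18, 113, 234)]
358 [(18, 113, 230), (19, 109, 238), (17, 113, 226), (17, 114, 123), (17, 116, 136), (17, 115, 153), (16, 117, 215), (18, 113, 231), (18, 113, 233), (18, 113, 232)]
[(280, 224, 115), (281, 225, 114), (282, 225, 116), (283, 225, 116), (284, 225, 113), (285, 219, 116), (286, 210, 118), (287, 235, 110), (288, 239, 110), (289, 242, 109), (290, 242, 107), (291, 242, 105), (292, 242, 105), (293, 241, 107), (358, 233, 113), (359, 233, 113), (360, 233, 113), (361, 230, 111), (362, 211, 116), (363, 186, 115), (364, 188, 118), (365, 228, 114), (366, 230, 112), (367, 229, 112), (368, 228, 112), (369, 227, 112)]
0.0157 [[0.0298, -0.0184, 0.0157], [0.0298, 0.0211, 0.0157], [0.0155, -0.0187, 0.0157], [0.0155, 0.0221, 0.0157]]
0.0357 [[0.0288, -0.0198, 0.0357], [0.0288, 0.0227, 0.0357]]
-0.0323 [[-0.0202, -0.0097, -0.0323], [-0.0202, 0.0119, -0.0323]]
```

Converted, 0.39 m is 19.5, 0.382 m is 19.1.

Call:
{"op": "inch_along", "data": {
  "plan": [
    [0, -0.9, 1, -0.25, 0, 0, 2],
    [0, -2.3, 2.55, -0.5, 0, 0, 6],
    [0, -3.85, 4.3, -0.5, 0, 0, 10],
    [0, -5.45, 6.05, -0.5, 0, 0, 14],
    [0, -7, 7.8, -0.5, 0, 0, 18],
    [0, -8.8, 9.75, -0.5, 0, 0, 22.6],
    [0, -10.55, 11.7, -0.5, 0, 0, 27],
    [0, -12.1, 13.45, -0.5, 0, 0, 31],
    [0, -13.7, 15.2, -0.5, 0, 0, 35],
    [0, -15.1, 16.75, -0.5, 0, 0, 39],
    [0, -16.3, 18.15, -0.5, 0, 0, 42],
    [0, -17.2, 19.1, -0.5, 0, 0, 44],
    [0, -17.55, 19.5, -0.5, 0, 0, 45.2],
    [0, -17.55, 19.5, -0.5, 0, 0, 45.2],
    [0, -17.55, 19.5, -0.5, 0, 0, 45.2]
  ]
}}

```text
clock: 11.92
tcp_pos: [0.4784, -0.2577, 0.2606]
tool_rot: [-180.0, -0.0, -19.2]
force: [0.3, -0.3, -1.4]
opening: 0.0217
finger_force: 29.9
```

Run:
```python
from h import *
T=pose(); im=manip.get_image('wrist'); cv2.imwrite('pics/w5.png',im[:,:,::-1]); np.save('T5.npy',T)
```

```text
(no output)
```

View pics/w5.png

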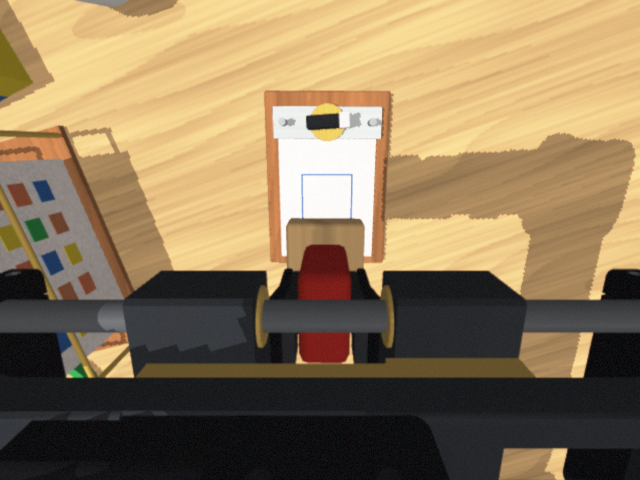

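The held stamp looks square with the board, and the frame's far edge is at row 175, columns 302–352. I'll cross-check the frame position from this opposite view.

Run:
```python
from h import *
im=cv2.imread('pics/w5.png')[:,:,::-1].copy(); T=np.load('T5.npy'); H=hsv(im).astype(int)
m=(H[...,0]>100)&(H[...,0]<130)&(H[...,1]>70)
ys,xs=np.nonzero(m[168:215,290:365]); xs+=290; ys+=168
top=ys<ys.min()+4; L=(xs<xs.min()+4)&~top; R=(xs>xs.max()-4)&~top
u=np.array([np.cos(np.radians(-19.4)),np.sin(np.radians(-19.4))]); v=np.array([-u[1],u[0]])
P=cast('wrist',np.c_[xs,ys],.014,T)[:,:2]
print('far edge x, should be c+.039:',(P[top]@u).mean()-.039,'y mid',((P[L]@v).mean()+(P[R]@v).mean())/2)
for nm,w in (('top',P[top]),('L',P[L]),('R',P[R])): 
    d=np.linalg.svd(w-w.mean(0))[2][0]; print(nm,len(w),np.degrees(np.arctan(d[1]/d[0])))
print('est1',np.array([.4756,-.2596])@u,np.array([.4756,-.2596])@v, 'tcp',T[:2,3]@u,T[:2,3]@v)
```

```text
far edge x, should be c+.039: 0.5349641217665094 y mid -0.08685627986206887
top 55 70.40492994643864
L 36 -20.148864459086713
R 34 -18.06983367301671
est1 0.5348257259568884 -0.08688476767930792 tcp 0.536827107886025 -0.08413809648443621
```

Call:
{"op": "inch_along", "data": {
  "plan": [
    [0, -0.05, 0.125, 1.5, 0, 0, 0.2],
    [0, -0.05, 0.125, 4, 0, 0, 0.2],
    [0, -0.05, 0.125, 6.25, 0, 0, 0.2],
    [0, -0.05, 0.125, 8, 0, 0, 0.2],
    [0, -0.05, 0.125, 9, 0, 0, 0.2],
    [0, -0.05, 0.125, 9.5, 0, 0, 0.2],
    [0, -0.05, 0.125, 9.5, 0, 0, 0.2],
    [0, -0.05, 0.125, 9.5, 0, 0, 0.2],
    [0, -0.05, 0.125, 9.5, 0, 0, 0.2]
  ]
}}

```text
clock: 13.1
tcp_pos: [0.4765, -0.2618, 0.0717]
tool_rot: [180.0, -0.1, -19.6]
force: [-0.1, -0.4, -1.1]
opening: 0.0219
finger_force: 29.9
```

Run:
```python
from h import *
T=pose(); im=manip.get_image('side'); cv2.imwrite('pics/s6.png',cv2.resize(im[300:430,200:380,::-1],None,fx=4,fy=4)); a=np.radians(-19.4);u=np.array([np.cos(a),np.sin(a)]);v=np.array([-u[1],u[0]])
print(T[:3,3],T[:2,3]@u,T[:2,3]@v)
```

```text
[ 0.47651495 -0.26184529  0.0716606 ] 0.5364345226058556 -0.0886986651583575
```

View pics/s6.png

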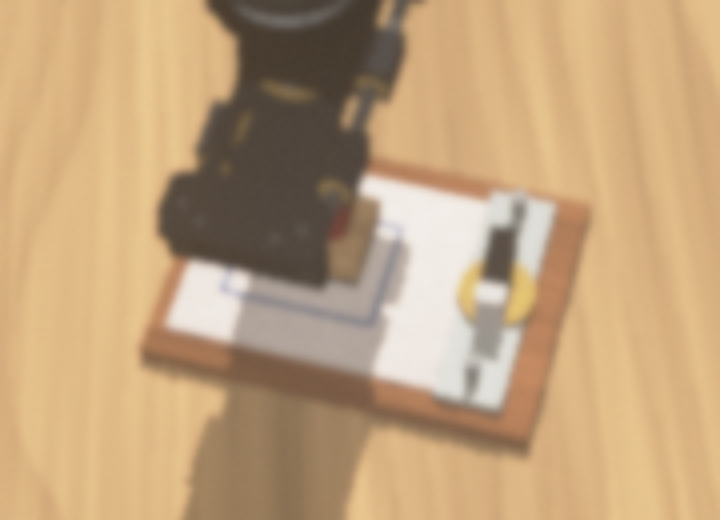

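The stamp hangs level over the frame (crop px 355,240), with the clamp down and knob turned. One last small descent remains.

Call:
{"op": "inch_along", "data": {
  "plan": [
    [0, 0, -0.075, 0.25, 0, 0, 0],
    [0, 0, -0.075, 0.45, 0, 0, 0],
    [0, 0, -0.075, 0.55, 0, 0, 0],
    [0, 0, -0.075, 0.55, 0, 0, 0],
    [0, 0, -0.075, 0.55, 0, 0, 0],
    [0, 0, -0.075, 0.55, 0, 0, 0],
    [0, 0, -0.075, 0.55, 0, 0, 0],
    [0, 0, -0.075, 0.55, 0, 0, 0]
  ]
}}

```text
clock: 14.15
tcp_pos: [0.4763, -0.2601, 0.0597]
tool_rot: [180.0, -0.0, -19.6]
force: [-0.9, 0.3, -1.9]
opening: 0.0216
finger_force: 29.9
```

Run:
```python
from h import *
im=manip.get_image('wrist'); T=pose(); cv2.imwrite('pics/w7.png',im[:,:,::-1]); a=np.radians(-19.4);u=np.array([np.cos(a),np.sin(a)]);v=np.array([-u[1],u[0]])
print(T[:3,3],T[:2,3]@u,T[:2,3]@v)
```

```text
[ 0.4762645  -0.26011538  0.05960363] 0.5356236904308049 -0.08715016224572233
```

View pics/w7.png

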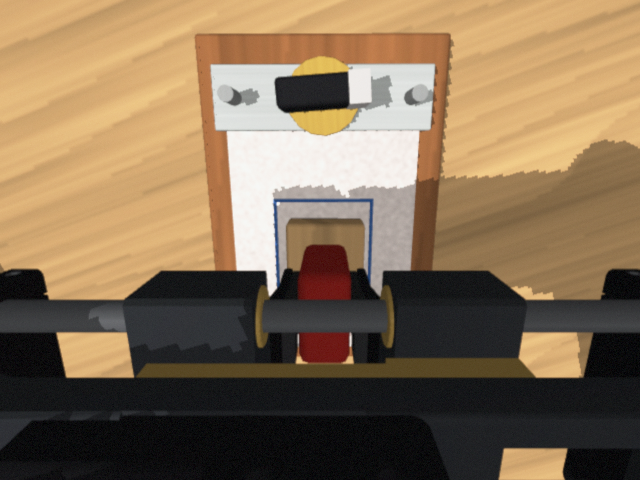

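The block (columns 287–364) sits centred in the frame (276–372) and square with it, so I'm handing in.

```bash
python3 -c "
from rig import manip
print(manip.finish_job())"
```

```text
the job is handed in; nothing more can be done
None
```

The job is handed in, with no verdict shown: the clamp is pressed down with its knob turned clockwise to the stop, and the red stamp is held upright about 1 cm above the card, centred over the blue frame and square with it.

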